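# Clamp the recipe card and hold a bag clip gaping around its edge

## Robot

A 6-joint arm with a two-finger parallel gripper is mounted at the origin on a cart in front of the work surface, level with it; the furniture and walls round the work are solid. World frame = base frame: x ahead of the robot, y to its left, z up, the work surface at z = 0. Lengths are in mm, angles in rad, forces in N, time in s.
With the tool pointing down it reaches from about 275 to 1000 mm from the base axis. Payload 8.4 kg.
Tool frame: the origin (TCP) lies at the very end of the fingers, on their centre line; the grasp point (between the pads) lies 19 mm behind it; z points along the fingers, x is the direction in which the jaws open and shut, and the axes are right-handed (so a half turn about z gives the same grasp; the last joint's range is limited). The gripper opens to 85 mm and grips with 20 to 120 N. Pads are 22 mm wide; open, the fingers measure 114 mm over their backs; the gripper's body (76 mm by 85 mm) begins 54 mm behind the grasp point. The pads swing forward as they close: fully open they stand 13 mm farther back than shut.
Start: joints at [-1.275, 0.353, 1.633, -0, 1.155, -0.002], TCP at [183.385, -597.493, 231.281] pointing down, gripper open.
Joint ranges: [-2.63, 2.63], [-0.92, 2.1], [0.06, 2.66], [-1.3, 4.44], [0, 2.69], [-3.02, 3.02]. Speed limits (rad/s): [2.22, 2.22, 2.79, 3.14, 3.14, 3.14].

## Interface

Orientations are given as [roll, pitch, yaw] about the fixed x, y, z axes, in that order (R = Rz(yaw) Ry(pitch) Rx(roll)).
In Python, from rig import r gives the robot as it stands. The module is installed in compiled form; this text tells all that it offers.
- The arm moves only by the tool apply_moves, never from a script. Its argument "targets" is a list that holds one entry, the list of rows, each a list of 7 numbers: the gripper's target within -1 to 1 (fully open at 1, half-way at 0, shut at -1), then the shift along the tool's x, y, z in cm, then the turn, a rotation vector about the tool's x, y, z in degrees. A call has 1 to 8 rows; each row is the pose to reach, as a shift and turn from the pose measured when the call began, along the tool's axes at that moment; what a row does not reach only later rows make up. A row lasts 1/10 s, in which the tool goes at most 50 mm and 8.59 degrees, less where a joint would pass 70% of its speed; a pose out of reach is approached as far as the arm can. A call with a gripper value outside its range is refused whole. The fingers move at their own pace and stop on an object; "newtons" is the grip in N (left out, the last holds). Time passes only in rows, so rows that repeat a pose let the fingers close. It gives the time, the measured TCP pose, the force and the opening at its end, in the units of the state.
- r.sense(): the state, without advancing time (a new reading comes with each control period).
- r.grab_frame(name): name is "side" or "top"; returns a dict with "pixels" (400x640x3 uint8, red, green, blue), "fov_y" (degrees; the focal length in pixels is half the picture's height over the tangent of half this angle, whatever the lens; pixels are square), "cx", "cy" (the principal point, pixels), "D" ([k1, k2, p1, p2, k3] as OpenCV has them; the pictures are not rectified), "R" (3x3) and "t" (3): a world point X has camera coordinates R X + t. Camera axes: x right, y down, z forward; pixel columns grow to the right and rows downward; lengths in mm; the calibration is good to about 2 mm. A picture is of the moment at which its call begins. There is no depth.
- r.sign_off(): hands the job in, once; it reports no verdict.
The state is a dict: "clock": time; "qpos": joint angles; "qvel": joint speeds; "joint_efforts": joint torques, N m; "eef_pos": TCP position; "tcp_rot": TCP orientation; "contact_force": force on the tool from outside, world axes, zero at the start; "wrist_torque": the same for the moment, N m; "opening": opening from 0.0 (shut) to 1.0 (fully open).
Only numpy, scipy, OpenCV 4.12 (cv2) and the standard library are available. Lean on these libraries where they do the work, as an engineer would, in place of code of your own. Each camera call takes 0.05 s, during which the arm holds its last target. There are 200 camera calls.

## Task

Swing the red-knobbed clamp arm over centre so that it presses the recipe card against its stand. Then squeeze the handles of the blue bag clip to open its jaws, lift it off its wooden rest and bring it down upright over the middle of the card's top edge, the open jaws reaching below the edge on both sides. Finish while still holding it there, squeezed wide open and clear of the card so that a note could be slipped in; do not knock or pinch the card with the clip, and leave the other things alone.

Things in the scene. Friction and masses are not known exactly. Their poses are not given: they have to be found in the camera images.
- card_stand: Fixed light-wood card stand. Origin: underside, below the card slot; x = card thickness direction (clamp on the -x side, facing the robot), y along the card's width, z up. Foot 12 mm high, x from -75 to +35, y from -115 to +85 mm. Back rest behind the card up to z = 60 mm, front lip up to z = 24 mm; slot 7 mm wide.
- clamp_hinge (a point): On the vertical hinge axis of the clamp arm, at x = -45, y = -65 mm in the stand, 41 mm above the worktop (height of the arm and of its rubber pad). Axes as the stand's.
- clamp_arm (a joint): Clamp arm angle, rad. 0 = open, arm towards the stand's -x; about 1.57 = shut, arm towards the stand's +y, pad on the card. Closing, clockwise from above, the knob goes towards +y, then +x. A spring drives it to the nearer end: past 0.8 it snaps shut by itself and presses with about 5 N. Moving it from open takes about 5 N at the knob.
- clamp_knob (a point): Middle of the round red upright knob on the arm's free end, 65 mm from the hinge axis and 65 mm above the worktop; knob 18 mm wide, from 48 to 80 mm above the worktop. Push it from the side or grip it.
- recipe_card: Stiff loose white recipe card, terracotta band along the top of its front, 4 (x) x 140 (y) x 103 (z) mm, standing upright in the stand. Origin: middle of its lower edge, 12 mm above the worktop; z up.
- card_top (a point): Middle of the card's top edge, 115 mm above the worktop; axes as the card's.
- clip_rest: Fixed darker wooden rest. Foot 80 x 90 x 14 mm, on it an upright fin 6 mm thick (x), 60 mm long (y), its top 75 mm above the worktop. Origin: middle of the underside. Beware of the wall cabinet: its underside is 0.45 m above the worktop, over x beyond 0.55 m and y below 0.10 m; keep wrist and elbow clear of it.
- bag_clip: Blue bag clip, 90 mm tall, 30 mm wide (y), 70 g, handles up, pinching the fin of its rest. Origin: middle of its pin, 89 mm above the worktop at the start; z up, y along pin and fin, x = direction in which handles are squeezed and jaws open (same either way round). Its solid core reaches 14 mm below the pin, the rubber lips 44 mm.
- clip_grip (a point): Midway between the handles, 34 mm above the pin, where to squeeze along x. Handles measure 50 mm over their outsides here when shut (57 mm at their ends, 45 mm above the pin) and 28 mm fully squeezed, faces then upright, ends 50 mm above the pin. Squeezing takes 6 to 9 N; a grip of 20 to 40 N holds it at its stop.
- clip_mouth (a point): Point midway between the lips, 38 mm below the pin; axes as the clip's.
- clip_lever_a (a joint): Opening of the lever on the clip's -x side, rad: 0 = shut (lips 2 mm apart), 0.05 on the rest, 0.3 = stop, fully squeezed. Its lip moves outward 4 mm per 0.1 rad; with both levers at 0.3 the lips are 25 mm apart.
- clip_lever_b (a joint): The same for the lever on the clip's +x side.
- lemon: Bystander: yellow lemon, about 78 x 55 x 56 mm.
- garlic: Bystander: garlic bulb, about 60 mm.
- beans_jar: Bystander: glass clip-top jar, 78 mm wide, 122 mm tall.
- wooden_mill: Bystander: turned wooden mill, 56 mm wide, 165 mm tall.
There are look-alikes about, which are no part of the job. There is more than one size of the bag_clip; the job needs the smaller. There is more than one size of the recipe_card; the one meant has the size given above.

How it is judged (in metres and radians):
On the way, in this order (a step that is already met when the one before it is completed fails the run):
1. the clamp arm is over centre and presses the card (value of joint clamp_arm above 1.4 rad and contact force between clamp_arm and recipe_card above 1 N), for 0.2 s.
2. the clip is squeezed open at its rest (value of joint each of clip_lever_a, clip_lever_b above 0.22 rad and horizontal distance between bag_clip and clip_rest below 0.035 m), for 0.1 s.
3. the clip is lifted off its rest, still open (value of joint each of clip_lever_a, clip_lever_b above 0.22 rad and height (world z) of bag_clip above 0.125 m and contact force between bag_clip and clip_rest below 0.05 N), for 0.1 s.
At the end, for the whole second after the job is handed in: The held clip is still, both levers over 0.22 rad, upright and in line with the card to 0.2 rad; its mouth is 6 mm or more below the top edge, within 8 mm of the card plane and 20 mm of its middle; it touches neither card nor stand; the clamp (over 1.4 rad) presses the card (all of step 1 and value of joint each of clip_lever_a, clip_lever_b above 0.22 rad and x of clip_mouth in the frame of card_top between -0.008 and 0.008 m and y of clip_mouth in the frame of card_top between -0.02 and 0.02 m and z of clip_mouth in the frame of card_top below -0.006 m and angle between bag_clip's own z axis and vertical below 0.2 rad and angle between the y axis of bag_clip and the y axis of recipe_card, either way round below 0.2 rad and contact force between bag_clip and recipe_card below 0.2 N and contact force between bag_clip and card_stand below 0.2 N and contact force between the fingers and bag_clip above 3 N and angle between recipe_card's own z axis and vertical below 0.05 rad and linear speed of bag_clip below 0.02 m/s and distance between recipe_card and card_stand below 0.025 m); the arm keeps its last pose, push and grip.
It fails at once if the clip knocks against or pinches the card (over 4 N) (contact force between bag_clip and recipe_card above 4 N).
It fails at once if a bystander is moved by more than 30 mm (distance of any of lemon, garlic, beans_jar, wooden_mill from where it was at the start of the episode above 0.03 m).
It also fails if it takes over 53 s, if anything falls off the work surface, if the arm or the gripper's body presses on something with over 40 N, if the wrist force passes 120 N, or if a joint passes its speed limit or range.

## Working session

There is one attempt and no reset: what is moved stays moved. The work goes in short steps, Python scripts to look and compute and a tool call to move; the robot and the scene stay as the last step left them, time stands still between calls to the robot, and variables do not carry over. Pictures are saved under pics/ and viewed, about 8 in all and at most 12, crops included, and the job is handed in when it is done.

Besides the shell and the picture viewer there is one more tool, called by a JSON object that holds its "api" and its "payload". apply_moves: Moves the arm, as the interface text tells. Its arguments: {"type":"object","properties":{"targets":{"type":"array"},"newtons":{"type":"number"}},"required":["targets"]}

```bash
mkdir -p pics
cat > h.py <<'E'
import numpy as np, cv2
from rig import r
def grab(n,save=None):
    f=r.grab_frame(n)
    if save: cv2.imwrite('pics/'+save,f['pixels'][:,:,::-1])
    return f
def K(f):
    h=f['pixels'].shape[0]; fl=h/2/np.tan(np.radians(f['fov_y'])/2)
    return np.array([[fl,0,f['cx']],[0,fl,f['cy']],[0,0,1.]])
def proj(f,P):
    p,_=cv2.projectPoints(np.array(P,float).reshape(-1,1,3),cv2.Rodrigues(np.array(f['R']))[0],np.array(f['t'],float),K(f),np.array(f['D'],float)); return p[:,0]
def at_z(f,uv,z):
    uv=np.array(uv,float).reshape(-1,1,2)
    n=cv2.undistortPoints(uv,K(f),np.array(f['D'],float))[:,0]
    R=np.array(f['R']);t=np.array(f['t']);c=-R.T@t
    d=np.c_[n,np.ones(len(n))]@R
    z=np.broadcast_to(z,len(n))
    return c+d*((z-c[2])/d[:,2])[:,None]
E
python3 - <<'E'
from h import *
for n in('side','top'):
    f=grab(n,n+'0.png'); R=np.array(f['R']); print(n,-R.T@np.array(f['t']),R[2],f['fov_y'],f['D'])
print(r.sense())
E
```

```text
side [  417.6903538  -1086.74175115   885.5507409 ] [ 0.14328538  0.77565138 -0.61468223] 50.481154820239425 [-0.11100358  0.          0.          0.          0.        ]
top [ 366.49204953 -113.00242522 1372.32951493] [ 0.16041303  0.02071072 -0.98683267] 42.17084703996159 [-0.09037963  0.          0.          0.          0.        ]
{'clock': 0.1, 'qpos': array([-1.27535190e+00,  3.53612677e-01,  1.63403698e+00, -6.71454974e-06,
        1.15522323e+00, -2.39935215e-03]), 'qvel': array([ 0.00016501, -0.00178318, -0.00102368,  0.00126124, -0.00087382,
        0.00245777]), 'joint_efforts': array([-2.97130784e-03, -6.06358910e+01, -3.42819428e+01, -1.62279443e-04,
        3.81650316e-03,  2.27271795e-05]), 'eef_pos': array([ 183.28718438, -597.07707355,  230.62541173]), 'tcp_rot': array([ 3.14158959e+00,  1.28024000e-03, -1.27294984e+00]), 'contact_force': array([-0.90050965,  0.20927972, -0.27913836]), 'wrist_torque': array([ 0.03099575,  0.00148377, -0.02421819]), 'opening': 0.9992414209713226}
```

View pics/side0.png

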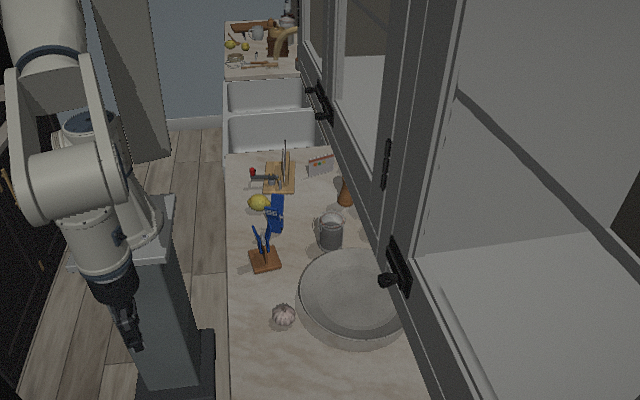

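View pics/top0.png

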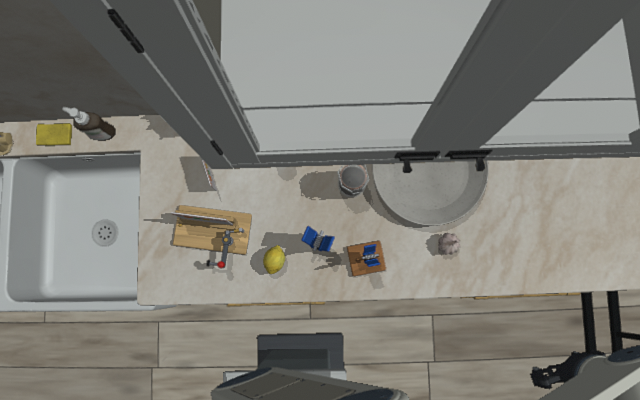

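The side view shows the stand around (280,178) and the clip on its rest at (265,250). The top view shows the stand at (212,230), the red knob at (221,264) and the clip at (370,257). I'll zoom in on both.

Run:
```python
from h import *
a=cv2.imread('pics/top0.png')[195:285,165:395]; a=cv2.resize(a,None,fx=3.45,fy=3.45,interpolation=cv2.INTER_CUBIC)
b=cv2.imread('pics/side0.png')[130:280,235:350]; b=cv2.resize(b,None,fx=4,fy=4,interpolation=cv2.INTER_CUBIC)
c=cv2.imread('pics/top0.png')[195:285,165:265]; c=cv2.resize(c,None,fx=6,fy=6,interpolation=cv2.INTER_CUBIC)
d=cv2.imread('pics/top0.png')[225:285,335:395]; 
cv2.imwrite('pics/z1.png',c)
d=cv2.resize(d,None,fx=5,fy=5,interpolation=cv2.INTER_CUBIC)
m=np.zeros((600,460+300,3),np.uint8); m[:,:460]=b; m[:300,460:]=d
cv2.imwrite('pics/z2.png',m)
```

```text
(no output)
```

View pics/z1.png

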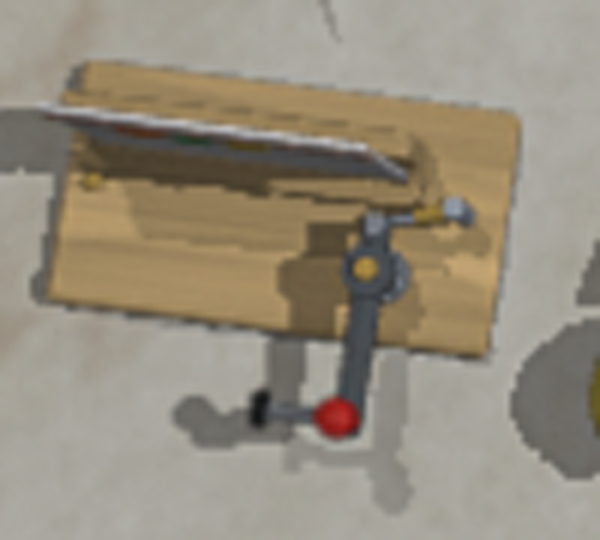

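View pics/z2.png

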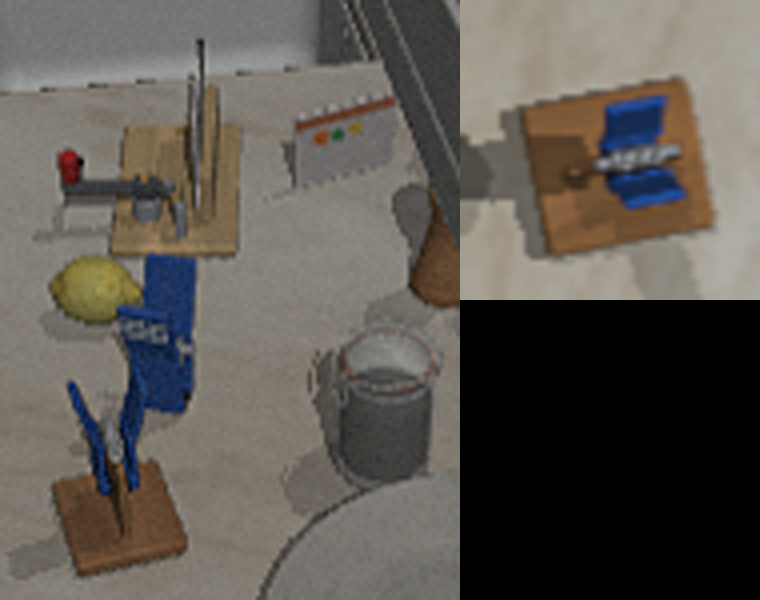

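Run:
```python
from h import *
f=grab('top'); g=grab('side')
z1=lambda *p:np.array(p)/6+[165,195]-.4
d=lambda *p:(np.array(p)-[460,0])/5+[335,225]-.4
def fit(P,M):  # 2D rigid
    P=P[:,:2];M=np.array(M,float);pc=P.mean(0);mc=M.mean(0)
    H=(M-mc).T@(P-pc); a=np.arctan2(H[0,1]-H[1,0],H[0,0]+H[1,1]); c,s=np.cos(a),np.sin(a);R=np.array([[c,-s],[s,c]])
    t=pc-R@mc; return a,t,R,np.abs((R@M.T).T+t-P).max()
S=at_z(f,z1((86,62),(520,117),(488,357),(48,300)),12)
a,t,R,e=fit(S,[(35,85),(35,-115),(-75,-115),(-75,85)]); print('stand yaw',a,t,e)
print('hinge',R@[-45,-65]+t,'knob open pred',R@[-110,-65]+t,'knob meas',at_z(f,z1((338,412)),80), 'shut',R@[-45,0]+t)
C=at_z(f,z1((46,106),(368,150)),115);print('card top ends',C,C.mean(0),np.linalg.norm(C[0]-C[1]),'pred',R@[0,0]+t, np.arctan2(*(C[0]-C[1])[:2]*[-1,1]))
Q=at_z(f,d((520,108),(685,78),(712,225),(550,253)),14)
b,u,R2,e2=fit(Q,[(40,45),(40,-45),(-40,-45),(-40,45)]);print('rest',b,u,e2)
print(at_z(f,d((638,160)),89),at_z(f,d((634,125),(646,187)),125), 'pinends',at_z(f,d((595,168),(680,152)),89))
# side cross-check
for n,P in dict(knob=[*(R@[-110,-65]+t),65],cardtop=[*t,115],pin=[*u,89],hinge=[*(R@[-45,-65]+t),41],cardm=[*(R@[0,-70]+t),115],cardp=[*(R@[0,70]+t),115]).items(): print(n,proj(g,P),'zoom',(proj(g,P)+.4-[235,130])*4,'top',proj(f,P))
```

```text
stand yaw -0.15278754671718256 [543.69533088 193.51977794] 1.633101150961764
hinge [489.32695408 136.12570504] knob open pred [425.08416045 146.01830164] knob meas [[427.94220371 144.27010172  80.        ]] shut [499.21955068 200.36849866]
card top ends [[555.2546366  259.21545417 115.        ]
 [532.90884635 124.64290448 115.        ]] [544.08174147 191.92917933 115.        ] 136.4151951713544 pred [543.69533088 193.51977794] -0.16454875028813093
rest 0.14683470322896383 [ 434.6927683  -222.68685516] 2.2248759367035404
[[ 433.42282528 -227.1928529    89.        ]] [[ 448.34432876 -222.80812919  125.        ]
 [ 418.55259872 -227.24889097  125.        ]] pinends [[ 430.156855   -205.8644952    89.        ]
 [ 436.69946295 -248.05072714   89.        ]]
knob [[252.0072955  171.65930624]] zoom [[ 69.62918201 168.23722496]] top [[221.42368377 264.67258359]]
cardtop [[284.00853048 149.26835014]] zoom [[197.63412191  78.67340057]] top [[198.31339539 216.09468778]]
pin [[262.83361546 238.28231608]] zoom [[112.93446186 434.72926432]] top [[368.34934528 256.14126115]]
hinge [[271.16354103 177.25212606]] zoom [[146.25416414 190.60850425]] top [[226.95349984 240.02594156]]
cardm [[283.2818247  159.98856286]] zoom [[194.72729882 121.55425145]] top [[226.05717152 219.5426545 ]]
cardp [[284.68622316 139.33587402]] zoom [[200.34489264  38.94349608]] top [[170.88329194 212.67027421]]
```

```bash
cat > go.py <<'E'
# usage: go.py frame x,y,z ... ; frame: s (stand xy, z world) or c (clip-rest) or w ; optional @yaw
import sys
from h import *
from scipy.spatial.transform import Rotation as Ro
F=dict(s=(543.9,193.2,-.153),c=(433.5,-226,.147),w=(0,0,0))
s=r.sense(); p=np.array(s['eef_pos']); Rc=Ro.from_euler('xyz',s['tcp_rot'])
print('t',s['clock'],'tcp',p.round(1),np.round(s['tcp_rot'],3),'F',np.round(s['contact_force'],1),'op',round(s['opening'],3),'q',np.round(s['qpos'],2))
ox,oy,yaw=F[sys.argv[1]]
for f_,(a,b,c) in F.items():
    d=Ro.from_euler('z',-c).apply([p[0]-a,p[1]-b,p[2]]); print(f_,d.round(1),end=' ')
print()
for a in sys.argv[2:]:
    q=[float(v) for v in a.split(',')]; y=yaw if len(q)<4 else q[3]
    T=Ro.from_euler('z',yaw).apply([q[0],q[1],0])+[ox,oy,q[2]]
    Rt=Ro.from_euler('xyz',[np.pi,0,y])
    print(a,'world',T.round(1),'row',np.round(np.r_[Rc.inv().apply(T-p)/10,np.degrees((Rc.inv()*Rt).as_rotvec())],2).tolist())
E
python3 go.py s -110,-110,231
```

```text
t 0.2 tcp [ 183.3 -597.2  230.8] [-3.142e+00  1.000e-03 -1.273e+00] F [0.1 0.1 0.4] op 1.0 q [-1.28  0.35  1.63  0.    1.16 -0.  ]
s [-235.9 -836.1  230.8] c [-301.9 -330.6  230.8] w [ 183.3 -597.2  230.8] 
-110,-110,231 world [418.4 101.2 231. ] row [-59.87, -42.97, 0.04, -0.03, 0.04, -64.17]
```

{"api": "apply_moves", "payload": {"targets": [[[-1, -59.9, -43, 0, 0, 0, -64], [-1, -59.9, -43, 0, 0, 0, -64], [-1, -59.9, -43, 0, 0, 0, -64], [-1, -59.9, -43, 0, 0, 0, -64], [-1, -59.9, -43, 0, 0, 0, -64], [-1, -59.9, -43, 0, 0, 0, -64], [-1, -59.9, -43, 0, 0, 0, -64], [-1, -59.9, -43, 0, 0, 0, -64]]], "newtons": 30}}

```text
clock: 1.0
eef_pos: [311.1, -216.6, 231.5]
tcp_rot: [-3.141, -0.0, -0.151]
contact_force: [1.0, -0.2, -0.8]
opening: 0.003
```

```bash
python3 go.py s -110,-110,200
```

```text
t 1.0 tcp [ 311.1 -216.6  231.5] [-3.141 -0.    -0.151] F [ 1.  -0.2 -0.8] op 0.003 q [-0.61 -0.05  2.12  0.    1.07 -0.46]
s [-167.7 -440.5  231.5] c [-119.7   27.2  231.5] w [ 311.1 -216.6  231.5] 
-110,-110,200 world [418.4 101.2 200. ] row [5.83, -33.04, 3.17, -0.03, -0.02, 0.11]
```

{"api": "apply_moves", "payload": {"targets": [[[-1, 5.8, -33, 3, 0, 0, 0], [-1, 5.8, -33, 3, 0, 0, 0], [-1, 5.8, -33, 3, 0, 0, 0], [-1, 5.8, -33, 3, 0, 0, 0], [-1, 5.8, -33, 3, 0, 0, 0], [-1, 5.8, -33, 3, 0, 0, 0], [-1, 5.8, -33, 3, 0, 0, 0], [-1, 5.8, -33, 3, 0, 0, 0]]]}}

```text
clock: 1.8
eef_pos: [419.3, 104.7, 201.4]
tcp_rot: [-3.14, -0.001, -0.147]
contact_force: [0.1, -0.2, 0.4]
opening: 0.001
```

```bash
python3 go.py s -110,-110,56
```

```text
t 1.8 tcp [419.3 104.7 201.4] [-3.14e+00 -1.00e-03 -1.47e-01] F [ 0.1 -0.2  0.4] op 0.001 q [0.24 0.08 2.06 0.   1.   0.39]
s [-109.7 -106.5  201.4] c [ 34.4 329.2 201.4] w [419.3 104.7 201.4] 
-110,-110,56 world [418.4 101.2  56. ] row [-0.05, 0.38, 14.54, -0.1, -0.05, 0.33]
```

{"api": "apply_moves", "payload": {"targets": [[[-1, 0, 0.4, 5, 0, 0, 0.3], [-1, 0, 0.4, 10, 0, 0, 0.3], [-1, 0, 0.4, 14.5, 0, 0, 0.3], [-1, 0, 0.4, 14.5, 0, 0, 0.3], [-1, 0, 0.4, 14.5, 0, 0, 0.3]]]}}

```text
clock: 2.3
eef_pos: [418.4, 100.4, 56.7]
tcp_rot: [-3.141, 0.001, -0.153]
contact_force: [0.3, 0.8, 0.3]
opening: 0.002
```

```bash
python3 go.py s -109,-80,56 -104,-65,56 -96,-50,56 -88,-38,56 -83,-32,56 -76,-26,56
python3 - <<'E'
from h import *
f=grab('top','t1.png');g=grab('side')
a=cv2.resize(f['pixels'][195:285,165:265,::-1],None,fx=5,fy=5,interpolation=cv2.INTER_CUBIC)
b=cv2.resize(g['pixels'][130:240,235:310,::-1],None,fx=4,fy=4,interpolation=cv2.INTER_CUBIC)
m=np.zeros((450,800,3),np.uint8);m[:,:500]=a;m[:440,500:]=b;cv2.imwrite('pics/z3.png',m)
E
```

```text
t 2.3 tcp [418.4 100.4  56.7] [-3.141e+00  1.000e-03 -1.530e-01] F [0.3 0.8 0.3] op 0.002 q [0.23 0.33 2.18 0.   0.64 0.38]
s [-109.9 -110.8   56.7] c [ 32.9 325.1  56.7] w [418.4 100.4  56.7] 
-109,-80,56 world [424.  130.7  56. ] row [0.09, -3.08, 0.08, -0.05, 0.07, 0.01]
-104,-65,56 world [431.2 144.8  56. ] row [0.59, -4.58, 0.08, -0.05, 0.07, 0.01]
-96,-50,56 world [441.4 158.4  56. ] row [1.39, -6.08, 0.08, -0.05, 0.07, 0.01]
-88,-38,56 world [451.1 169.1  56. ] row [2.19, -7.28, 0.08, -0.05, 0.07, 0.01]
-83,-32,56 world [457.  174.2  56. ] row [2.69, -7.88, 0.08, -0.05, 0.07, 0.01]
-76,-26,56 world [464.8 179.1  56. ] row [3.39, -8.48, 0.08, -0.05, 0.07, 0.01]
```

View pics/z3.png

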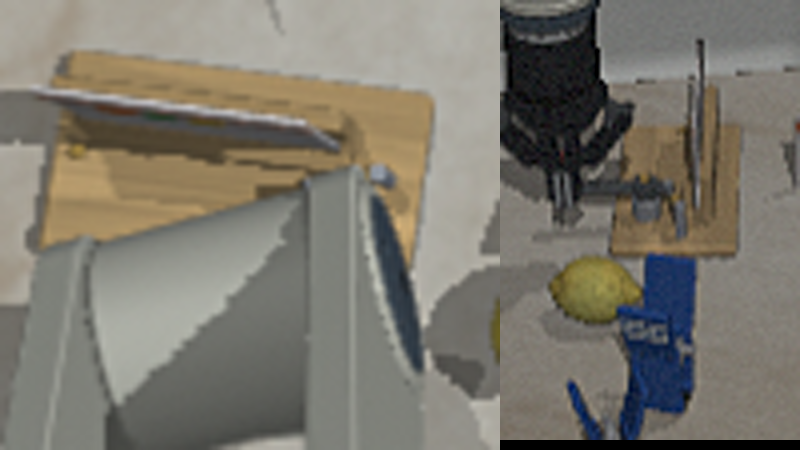

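The closed fingers sit at the knob's -y side (side crop 565,200) and the card hasn't moved. Next I push along the arc.

{"api": "apply_moves", "payload": {"targets": [[[-1, 0.1, -1.5, 0, 0, 0, 0], [-1, 0.1, -3.1, 0, 0, 0, 0], [-1, 0.6, -4.6, 0, 0, 0, 0], [-1, 1.4, -6.1, 0, 0, 0, 0], [-1, 2.2, -7.3, 0, 0, 0, 0], [-1, 2.7, -7.9, 0, 0, 0, 0], [-1, 3.2, -8.4, 0, 0, 0, 0], [-1, 3.2, -8.4, 0, 0, 0, 0]]]}}

```text
clock: 3.2
eef_pos: [466.5, 179.9, 60.0]
tcp_rot: [-3.137, -0.006, -0.153]
contact_force: [-0.2, 0.1, 0.1]
opening: -0.004
```

```bash
python3 go.py s -80,-40,200
python3 - <<'E'
from h import *
f=grab('top');g=grab('side')
b=cv2.resize(g['pixels'][130:210,235:335,::-1],None,fx=6,fy=6,interpolation=cv2.INTER_CUBIC)
cv2.imwrite('pics/z4.png',b)
E
```

```text
t 3.2 tcp [466.5 179.9  60. ] [-3.137 -0.006 -0.153] F [-0.2  0.1  0.1] op -0.004 q [0.36 0.4  2.04 0.   0.7  0.52]
s [-74.4 -24.9  60. ] c [ 92.1 396.7  60. ] w [466.5 179.9  60. ] 
-80,-40,200 world [458.7 165.9 200. ] row [-0.47, 1.44, -14.01, -0.26, -0.37, 0.02]
```

View pics/z4.png

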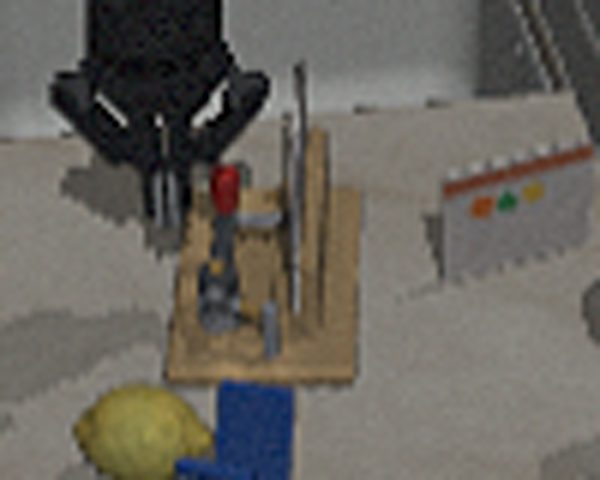

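The clamp arm is shut: the red knob is at (226,188), with the pad on the card. Now I retreat and head for the clip.

{"api": "apply_moves", "payload": {"targets": [[[-1, -0.5, 1.4, -5, 0, 0, 0], [-1, -0.5, 1.4, -10, 0, 0, 0], [-1, -0.5, 1.4, -15, 0, 0, 0], [-1, -0.5, 1.4, -17, 0, 0, 0], [-1, -0.5, 1.4, -17, 0, 0, 0]]]}}

```text
clock: 3.8
eef_pos: [458.8, 165.9, 232.9]
tcp_rot: [-3.135, -0.01, -0.153]
contact_force: [0.7, 0.4, -0.7]
opening: 0.001
```

```bash
python3 go.py c 0,0,220
```

```text
t 3.8 tcp [458.8 165.9 232.9] [-3.135 -0.01  -0.153] F [ 0.7  0.4 -0.7] op 0.001 q [0.34 0.13 1.93 0.   1.08 0.5 ]
s [-80.  -40.  232.9] c [ 82.4 383.9 232.9] w [458.8 165.9 232.9] 
0,0,220 world [ 433.5 -226.   220. ] row [3.48, 39.12, 1.07, -0.28, -0.62, -17.21]
```

{"api": "apply_moves", "payload": {"targets": [[[1, 3.5, 39.1, 1, -0.3, -0.6, -17.2], [1, 3.5, 39.1, 1, -0.3, -0.6, -17.2], [1, 3.5, 39.1, 1, -0.3, -0.6, -17.2], [1, 3.5, 39.1, 1, -0.3, -0.6, -17.2], [1, 3.5, 39.1, 1, -0.3, -0.6, -17.2], [1, 3.5, 39.1, 1, -0.3, -0.6, -17.2], [1, 3.5, 39.1, 1, -0.3, -0.6, -17.2], [1, 3.5, 39.1, 1, -0.3, -0.6, -17.2]]]}}

```text
clock: 4.6
eef_pos: [432.4, -223.4, 219.5]
tcp_rot: [-3.141, 0.001, 0.146]
contact_force: [0.9, 0.9, 0.4]
opening: 0.998
```

{"api": "apply_moves", "payload": {"targets": [[[1, 0, 0, 0, 0, 0, 0]]]}}

```text
clock: 4.7
eef_pos: [431.1, -228.1, 218.2]
tcp_rot: [3.142, 0.002, 0.142]
contact_force: [0.8, 0.7, -0.4]
opening: 0.998
```

```bash
python3 go.py c 0,0,180 0,0,104
python3 - <<'E'
from h import *
f=grab('top');g=grab('side')
b=cv2.resize(g['pixels'][160:290,200:340,::-1],None,fx=4,fy=4,interpolation=cv2.INTER_CUBIC)
# mark predicted fingers midpoint & grip
s=r.sense()
for P in ([433.5,-226,123],[433.5,-226,89],s['eef_pos']):
    u=(proj(g,P)[0]+.4-[200,160])*4; cv2.circle(b,tuple(int(v) for v in u),3,(0,255,0),1); print(u)
cv2.imwrite('pics/z5.png',b)
E
```

```text
t 4.7 tcp [ 431.1 -228.1  218.2] [3.142e+00 2.000e-03 1.420e-01] F [ 0.8  0.7 -0.4] op 0.998 q [-0.49  0.15  1.93 -0.    1.06 -0.63]
s [ -47.3 -433.5  218.2] c [ -2.7  -1.7 218.2] w [ 431.1 -228.1  218.2] 
0,0,180 world [ 433.5 -226.   180. ] row [0.28, -0.17, 3.82, -0.0, 0.14, -0.3]
0,0,104 world [ 433.5 -226.   104. ] row [0.3, -0.17, 11.42, -0.0, 0.14, -0.3]
[248.19944342 281.1551921 ]
[251.58847766 318.17973589]
[233.72933264 168.64079407]
```

View pics/z5.png

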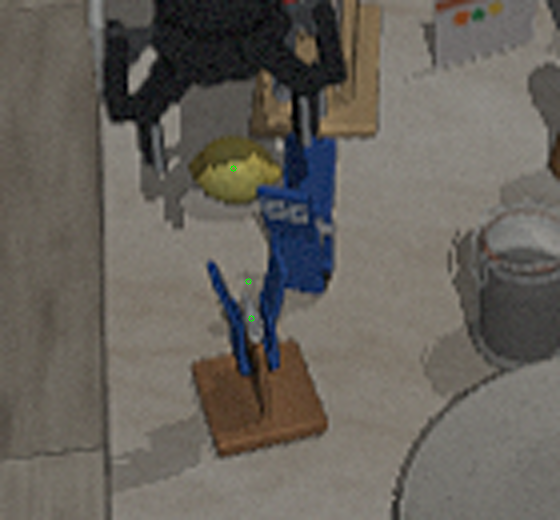

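{"api": "apply_moves", "payload": {"targets": [[[1, 0.3, -0.2, 4, 0, 0.1, -0.3], [1, 0.3, -0.2, 8, 0, 0.1, -0.3], [1, 0.3, -0.2, 11.4, 0, 0.1, -0.3], [1, 0.3, -0.2, 11.4, 0, 0.1, -0.3], [1, 0.3, -0.2, 11.4, 0, 0.1, -0.3]]]}}

```text
clock: 5.3
eef_pos: [432.7, -220.0, 103.8]
tcp_rot: [-3.137, 0.003, 0.15]
contact_force: [-0.4, -0.3, 0.6]
opening: 1.0
```

```bash
python3 go.py c 0,0,104
```

```text
t 5.3 tcp [ 432.7 -220.   103.8] [-3.137e+00  3.000e-03  1.500e-01] F [-0.4 -0.3  0.6] op 1.0 q [-0.47  0.31  2.03  0.    0.8  -0.63]
s [ -46.9 -425.3  103.8] c [1.000e-01 6.000e+00 1.038e+02] w [ 432.7 -220.   103.8] 
0,0,104 world [ 433.5 -226.   104. ] row [-0.01, 0.6, -0.02, -0.24, 0.2, 0.15]
```

{"api": "apply_moves", "payload": {"targets": [[[1, 0, 0.6, 0, -0.2, 0.2, 0], [1, 0, 0.6, 0, -0.2, 0.2, 0], [-1, 0, 0.6, 0, -0.2, 0.2, 0], [-1, 0, 0.6, 0, -0.2, 0.2, 0], [-1, 0, 0.6, 0, -0.2, 0.2, 0], [-1, 0, 0.6, 0, -0.2, 0.2, 0], [-1, 0, 0.6, 0, -0.2, 0.2, 0], [-1, 0, 0.6, 0, -0.2, 0.2, 0]]], "newtons": 30}}

```text
clock: 6.1
eef_pos: [434.7, -226.6, 105.3]
tcp_rot: [3.141, -0.002, 0.15]
contact_force: [-1.3, 0.8, 14.3]
opening: 0.315
```

{"api": "apply_moves", "payload": {"targets": [[[-1, 0, 0, 0, 0, 0, 0], [-1, 0, 0, 0, 0, 0, 0], [-1, 0, 0, 0, 0, 0, 0]]]}}

```text
clock: 6.4
eef_pos: [434.8, -226.7, 105.4]
tcp_rot: [3.14, -0.002, 0.15]
contact_force: [0.5, 0.6, 3.3]
opening: 0.317
```

```bash
python3 go.py c 0,0,104
python3 - <<'E'
from h import *
f=grab('top');g=grab('side')
b=cv2.resize(g['pixels'][205:285,225:310,::-1],None,fx=6,fy=6,interpolation=cv2.INTER_CUBIC)
cv2.imwrite('pics/z6.png',b)
E
```

```text
t 6.4 tcp [ 434.8 -226.7  105.4] [ 3.14e+00 -2.00e-03  1.50e-01] F [0.5 0.6 3.3] op 0.317 q [-0.48  0.31  2.03  0.    0.8  -0.63]
s [ -43.9 -431.6  105.4] c [  1.2  -0.9 105.4] w [ 434.8 -226.7  105.4] 
0,0,104 world [ 433.5 -226.   104. ] row [-0.12, -0.09, 0.14, 0.07, -0.14, 0.15]
```

View pics/z6.png

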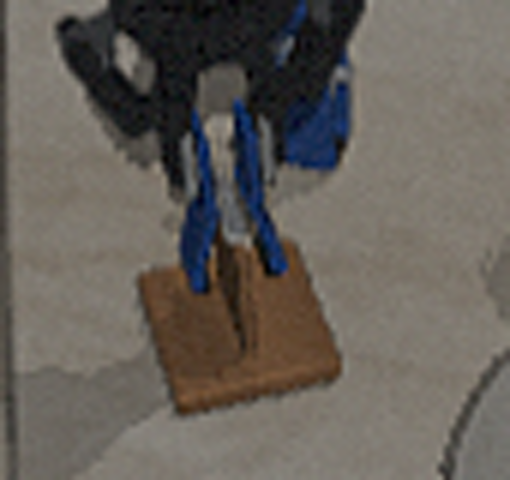

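The clip is squeezed to its stop (opening 0.317, about 27 mm), with the lips at (195,285) and (278,270) clear of the fin. Lifting.

{"api": "apply_moves", "payload": {"targets": [[[-1, 0, 0, -2, 0, 0, 0], [-1, 0, 0, -4, 0, 0, 0], [-1, 0, 0, -7, 0, 0, 0], [-1, 0, 0, -11, 0, 0, 0], [-1, 0, 0, -14, 0, 0, 0], [-1, 0, 0, -16, 0, 0, 0], [-1, 0, 0, -16, 0, 0, 0]]]}}

```text
clock: 7.2
eef_pos: [435.7, -227.2, 267.8]
tcp_rot: [3.138, -0.006, 0.15]
contact_force: [0.7, -0.4, -0.0]
opening: 0.319
```

```bash
python3 go.py s 0,0,265 -60,0,265 0,-25,265
```

```text
t 7.2 tcp [ 435.7 -227.2  267.8] [ 3.138 -0.006  0.15 ] F [ 0.7 -0.4 -0. ] op 0.319 q [-0.48  0.1   1.87  0.    1.16 -0.63]
s [ -42.9 -432.   267.8] c [  2.   -1.5 267.8] w [ 435.7 -227.2  267.8] 
0,0,265 world [543.9 193.2 265. ] row [16.97, -39.96, 0.23, 0.16, -0.37, 17.34]
-60,0,265 world [484.6 202.3 265. ] row [11.24, -41.74, 0.19, 0.16, -0.37, 17.34]
0,-25,265 world [540.1 168.5 265. ] row [16.22, -37.57, 0.24, 0.16, -0.37, 17.34]
```

{"api": "apply_moves", "payload": {"targets": [[[-1, 0.7, -3, 0, 0, 0, 1], [-1, 1.7, -7, 0, 0, 0, 3], [-1, 2.7, -11, 0, 0, 0, 5], [-1, 3.7, -15, 0, 0, 0, 7], [-1, 4.7, -19, 0, 0, 0, 9], [-1, 5.7, -23, 0, 0, 0, 11], [-1, 6.7, -27, 0, 0, 0, 13], [-1, 7.5, -29, 0, 0, 0, 14]]]}}

```text
clock: 8.0
eef_pos: [465.5, 73.4, 265.5]
tcp_rot: [3.139, -0.004, -0.094]
contact_force: [-0.4, -0.6, -0.9]
opening: 0.317
```

```bash
python3 go.py s 0,0,265
```

```text
t 8.0 tcp [465.5  73.4 265.5] [ 3.139 -0.004 -0.094] F [-0.4 -0.6 -0.9] op 0.317 q [ 0.16  0.07  1.91 -0.    1.15  0.25]
s [ -59.2 -130.4  265.5] c [ 75.5 291.4 265.5] w [465.5  73.4 265.5] 
0,0,265 world [543.9 193.2 265. ] row [6.67, -12.67, 0.05, 0.11, -0.25, 3.36]
```

{"api": "apply_moves", "payload": {"targets": [[[-1, 1.5, -3.5, 0, 0, 0, 1], [-1, 3.2, -7, 0, 0, 0, 2], [-1, 5, -10, 0, 0, 0, 3], [-1, 6.7, -12.7, 0, 0.1, -0.2, 3.4], [-1, 6.7, -12.7, 0, 0.1, -0.2, 3.4], [-1, 6.7, -12.7, 2.5, 0.1, -0.2, 3.4], [-1, 6.7, -12.7, 5, 0.1, -0.2, 3.4], [-1, 6.7, -12.7, 5, 0.1, -0.2, 3.4]]]}}

```text
clock: 8.8
eef_pos: [541.3, 191.9, 211.0]
tcp_rot: [3.137, 0.006, -0.154]
contact_force: [-0.5, -0.3, -1.1]
opening: 0.316
```

{"api": "apply_moves", "payload": {"targets": [[[-1, 0, 0, 0, 0, 0, 0], [-1, 0, 0, 0, 0, 0, 0], [-1, 0, 0, 0, 0, 0, 0]]]}}

```text
clock: 9.1
eef_pos: [541.7, 191.9, 211.9]
tcp_rot: [3.138, 0.005, -0.154]
contact_force: [-0.0, -0.5, -0.7]
opening: 0.319
```

```bash
python3 go.py s 0,0,216
python3 - <<'E'
from h import *
f=grab('top','t7.png');g=grab('side','s7.png')
b=cv2.resize(g['pixels'][95:195,250:325,::-1],None,fx=6,fy=6,interpolation=cv2.INTER_CUBIC)
a=cv2.resize(f['pixels'][195:295,160:230,::-1],None,fx=5,fy=5,interpolation=cv2.INTER_CUBIC)
m=np.zeros((600,800,3),np.uint8);m[:,:450]=b;m[:500,450:]=a;cv2.imwrite('pics/z7.png',m)
E
```

```text
t 9.1 tcp [541.7 191.9 211.9] [ 3.138  0.005 -0.154] F [-0.  -0.5 -0.7] op 0.319 q [ 0.34  0.3   1.76 -0.    1.09  0.49]
s [ -2.   -1.7 211.9] c [168.2 397.5 211.9] w [541.7 191.9 211.9] 
0,0,216 world [543.9 193.2 216. ] row [0.2, -0.16, -0.41, 0.2, 0.29, -0.05]
```

View pics/z7.png

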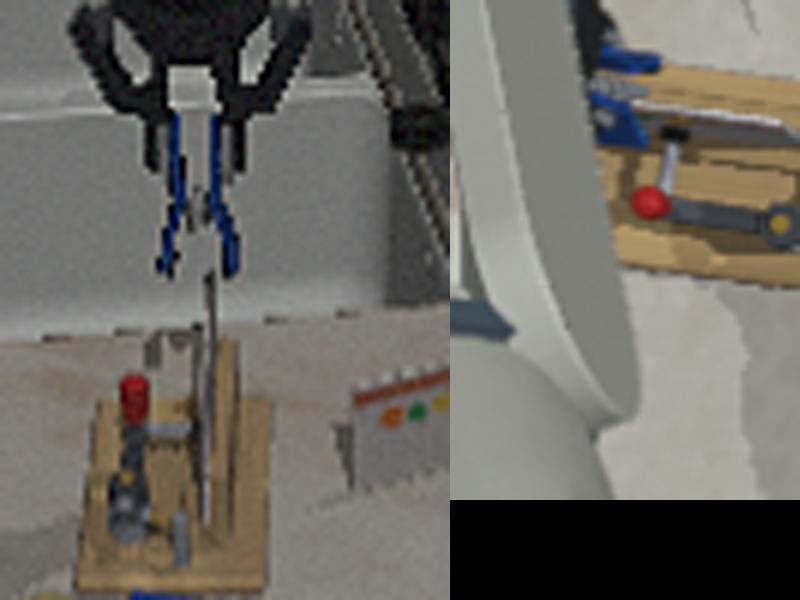

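```bash
python3 - <<'E'
from h import *
from scipy.spatial.transform import Rotation as Ro
g=grab('side');f=grab('top'); rot=Ro.from_euler('z',-.153)
W=lambda x,y,z: rot.apply([x,y,0])+[543.9,193.2,z]
zz=lambda P:((proj(g,P)+.4-[250,95])*6).round(1).tolist()
print('card top y=-70,0,70',zz([W(0,y,115) for y in(-70,0,70)]),'y=-70 bottom',zz([W(0,-70,15)]))
print('lips mid near/far, +-14x near',zz([W(-2,-2-15,152),W(-2,-2+15,152),W(-16,-17,152),W(12,-17,152)]))
print('1mm x',np.diff(zz([W(0,0,130),W(10,0,130)]),axis=0),'10mm z',np.diff(zz([W(0,0,130),W(0,0,140)]),axis=0))
print('knob shut top',zz([W(-45,0,80)]))
# red-free: measure card edge columns in raw crop rows
print('top view: card end -70 top',((proj(f,[W(0,-70,115),W(-2,-70,115),W(2,-70,115)])+.4-[160,195])*5+[450,0]).round(1).tolist())
E
python3 - <<'E'
import cv2
s=cv2.imread('pics/s7.png')
print(s[134:178:2,278:294].mean(2).astype(int))
E
```

```text
card top y=-70,0,70 [[202.5, 392.6], [206.9, 328.3], [210.9, 268.6]] y=-70 bottom [[208.4, 537.1]]
lips mid near/far, +-14x near [[200.2, 287.9], [202.1, 261.8], [175.7, 288.0], [224.7, 287.7]]
1mm x [[17.2  0. ]] 10mm z [[ -0.5 -14.9]]
knob shut top [[132.9, 379.5]]
top view: card end -70 top [[782.9, 124.3], [782.3, 128.3], [783.5, 120.3]]
[[ 56 132 123 119 118 115 119 119 127  47  29  29 124 117 115 112]
 [ 36 110 118 115 113 115 118 114 126   8  60  46 121 115 119 114]
 [ 38  68 123 117 113 117 118 117 126   9  60  47 126 116 117 112]
 [  3 128 112 115 114 123  97  51 130   0  28  77 124 110 114 113]
 [119 120 116 118 121 124  58  50 136 131 129 121 121 129 125 126]
 [130 128 130 132 136 139  80  66 144 141 136 139 141 137 141 137]
 [141 145 145 146 145 148 111  61 154 149 143 146 144 147 148 151]
 [154 157 153 155 125 133 131  59 142 141 139 136 136 134 138 137]
 [ 71  67  68  72  75  71 141  58 119 116 123 121 121 119 122 127]
 [ 95  67  71 104  75  79  98  63  72  97  92  90 126 124 123 121]
 [122 122 123 124  62  80 128  65  90  95  96  84 130 126 120 122]
 [124 120 120 122  72 103  91  68 101  97  95  78 126 124 122 123]
 [123 123 128 129  68 113  78  53  97  96 105  61 125 117 116 120]
 [123 117 119 109  59 110  63  66 104  96 100  56 119 110 109 103]
 [103  81  74  55  42  87  70  62 104 102  90  66 104  96  96  97]
 [108 110 104  60  36  74  90  56 101  97  79  65 102  98 103 101]
 [105 105 107  95  22  48  90  70 101  98  75  81 102  96  96 100]
 [ 60  64  66  40  26  52 109  68  99  98  66  72 101  98  96 101]
 [ 95  75  99  59  35  57 110  82 100  97  56  80  93  91 107 104]
 [ 87  93  92  85  36  58 116 102 100 100  50  88  97  92 100 105]
 [ 93  92  93  88  35  48  91  89  95  94  48  84 100  98  99 103]
 [ 92  91  79  90  92  48 140  79  84  82  47 103  97 100  97 103]]
```

Run:
```python
from h import *
from scipy.spatial.transform import Rotation as Ro
g=r.grab_frame('side');f=r.grab_frame('top'); rot=Ro.from_euler('z',-.153)
W=lambda x,y,z: rot.apply([x,y,0])+[543.9,193.2,z]
zs=lambda P:((proj(g,P)+.4-[250,95])*6).round(0).tolist()
zt=lambda P:((proj(f,P)+.4-[160,195])*5+[450,0]).round(0).tolist()
for n,x,y,z in(('pin-end',-2,-17,195.5),('handle end +',12,-17,245.5),('handle end -',-16,-17,245.5),('lip+ out',14,-17,152),('lip- out',-18,-17,152),('lip+ far',14,13,152)): print(n,zs([W(x,y,z)]),zt([W(x,y,z)]))
a=cv2.resize(f['pixels'][195:225,185:215,::-1],None,fx=10,fy=10,interpolation=cv2.INTER_CUBIC)
b=cv2.resize(g['pixels'][110:145,265:300,::-1],None,fx=10,fy=10,interpolation=cv2.INTER_CUBIC)
m=np.zeros((350,660,3),np.uint8);m[:300,:300]=a;m[:,305:655]=b;cv2.imwrite('pics/z8.png',m)
for n,x,y,z in(('pin-end',-2,-17,195.5),('lip+ out',14,-17,152),('lip- out',-18,-17,152)):print(n,((proj(f,[W(x,y,z)])+.4-[185,195])*10).round(0),((proj(g,[W(x,y,z)])+.4-[265,110])*10+[305,0]).round(0))
```

```text
pin-end [[198.0, 220.0]] [[638.0, 93.0]]
handle end + [[220.0, 140.0]] [[615.0, 46.0]]
handle end - [[169.0, 140.0]] [[605.0, 108.0]]
lip+ out [[228.0, 288.0]] [[665.0, 72.0]]
lip- out [[172.0, 288.0]] [[654.0, 138.0]]
lip+ far [[230.0, 262.0]] [[604.0, 65.0]]
pin-end [[125. 185.]] [[484. 217.]]
lip+ out [[180. 145.]] [[535. 330.]]
lip- out [[159. 276.]] [[442. 330.]]
```

View pics/z8.png

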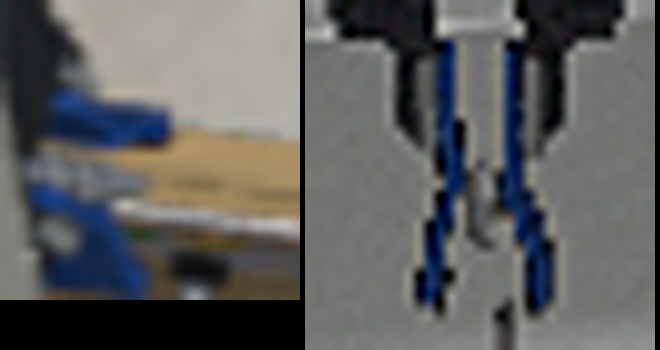

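Clip mid x is about -3 mm against the card plane at about -0.5 mm, so I shift tool x by +3 mm and descend 58 mm slowly.

{"api": "apply_moves", "payload": {"targets": [[[-1, 0.3, 0, 0, 0.2, 0.3, 0], [-1, 0.3, 0, 0, 0.2, 0.3, 0], [-1, 0.3, 0, 0.8, 0.2, 0.3, 0], [-1, 0.3, 0, 1.6, 0.2, 0.3, 0], [-1, 0.3, 0, 2.2, 0.2, 0.3, 0], [-1, 0.3, 0, 2.2, 0.2, 0.3, 0], [-1, 0.3, 0, 2.2, 0.2, 0.3, 0]]]}}

```text
clock: 10.1
eef_pos: [544.1, 191.4, 189.0]
tcp_rot: [3.141, 0.001, -0.154]
contact_force: [-0.1, -0.0, -1.3]
opening: 0.311
```

```bash
python3 go.py s 1,-1.7,153.5
```

```text
t 10.1 tcp [544.1 191.4 189. ] [ 3.141e+00  1.000e-03 -1.540e-01] F [-0.1 -0.  -1.3] op 0.311 q [ 0.34  0.32  1.78 -0.    1.04  0.49]
s [  0.4  -1.8 189. ] c [170.5 396.7 189. ] w [544.1 191.4 189. ] 
1,-1.7,153.5 world [544.6 191.4 153.5] row [0.06, -0.01, 3.55, 0.04, 0.06, -0.04]
```

{"api": "apply_moves", "payload": {"targets": [[[-1, 0.06, 0, 0.6, 0, 0, 0], [-1, 0.06, 0, 1.2, 0, 0, 0], [-1, 0.06, 0, 1.8, 0, 0, 0], [-1, 0.06, 0, 2.4, 0, 0, 0], [-1, 0.06, 0, 3.0, 0, 0, 0], [-1, 0.06, 0, 3.5, 0, 0, 0], [-1, 0.06, 0, 3.5, 0, 0, 0], [-1, 0.06, 0, 3.5, 0, 0, 0]]]}}

```text
clock: 10.9
eef_pos: [544.7, 191.3, 154.0]
tcp_rot: [3.141, 0.001, -0.154]
contact_force: [-0.1, -0.1, -0.2]
opening: 0.316
```

{"api": "apply_moves", "payload": {"targets": [[[-1, 0, 0, 0, 0, 0, 0], [-1, 0, 0, 0, 0, 0, 0], [-1, 0, 0, 0, 0, 0, 0]]]}}

```text
clock: 11.2
eef_pos: [544.8, 191.3, 154.1]
tcp_rot: [3.141, 0.001, -0.154]
contact_force: [0.7, -0.6, -1.0]
opening: 0.316
```

```bash
python3 go.py s 1,-1.7,153.5
python3 - <<'E'
from h import *
from scipy.spatial.transform import Rotation as Ro
f=r.grab_frame('top');g=r.grab_frame('side'); rot=Ro.from_euler('z',-.153)
W=lambda x,y,z: rot.apply([x,y,0])+[543.9,193.2,z]
b=cv2.resize(g['pixels'][120:180,260:310,::-1],None,fx=8,fy=8,interpolation=cv2.INTER_CUBIC)
a=cv2.resize(f['pixels'][195:235,180:225,::-1],None,fx=7,fy=7,interpolation=cv2.INTER_CUBIC)
for P in(W(0,-17,115),W(0,13,115)): print(((proj(g,P)+.4-[260,120])*8).round(0))
m=np.zeros((480,720,3),np.uint8);m[:,:400]=b;m[:280,405:]=a;cv2.imwrite('pics/z9.png',m)
E
```

```text
t 11.2 tcp [544.8 191.3 154.1] [ 3.141e+00  1.000e-03 -1.540e-01] F [ 0.7 -0.6 -1. ] op 0.316 q [ 0.34  0.37  1.81 -0.    0.97  0.49]
s [  1.2  -1.7 154.1] c [171.2 396.5 154.1] w [544.8 191.3 154.1] 
1,-1.7,153.5 world [544.6 191.4 153.5] row [-0.02, -0.0, 0.06, 0.03, 0.04, -0.04]
[[194. 258.]]
[[197. 222.]]
```

View pics/z9.png

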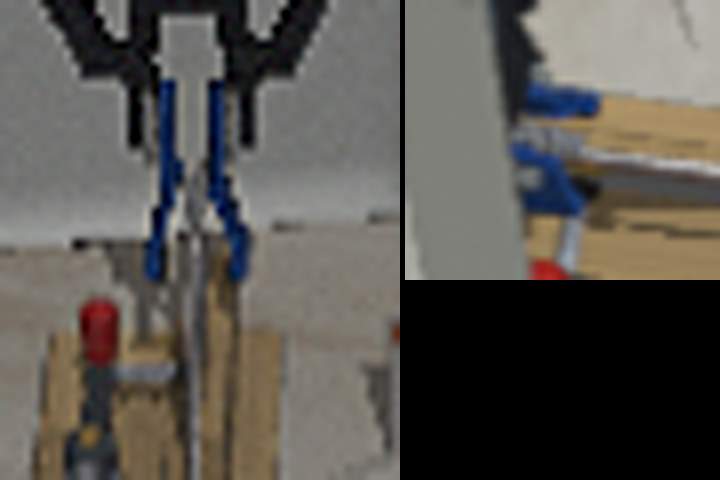

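The card's top edge (195,~255) lies between the lips, whose ends are at (155,280) and (240,280). By image the mouth is at least 9 mm below the edge, and by kinematics about 15 mm, with both sides clear. The clamp is still shut and the contact force is about zero, so I'm handing in.

```bash
python3 -c "
from rig import r
print(r.sign_off())"
```

```text
the job is handed in; nothing more can be done
None
```

I swung the clamp shut onto the card, squeezed the smaller blue clip to its stop on its rest, lifted it off, and brought it down over the middle of the card's top edge. I handed in at about 11.3 s with the clip still held there.

- **Clamp and card:** The knob is in the shut position with the pad on the card. I judged this from the picture only, with no force reading. The card shows no movement in the last side view.
- **Clip opening:** The gripper opening was 0.316, about 27 mm over the handles, with the grip set to 30 N. That means the levers are at their stop.
- **Clip position:** The clip is upright and in line with the card to about 0.001 rad. Its mouth is within about 1–2 mm of the card plane and a few mm of the card's middle. The lips reach past the edge on both sides with visible gaps. The force on the tool was about 1 N, within its noise.
- **Checks that disagreed:** The arm's readings put the mouth about 15 mm below the edge. The side picture suggested only 9–13 mm, probably because the lips rise as they open. Either is more than the 6 mm required, so I did not adjust it.
- **Bystanders:** I did not measure these again. The arm touched none of them, as far as I could see.

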